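Load a battery stick into the sloping spring cradle

ROBOT

A 7-joint arm with a two-finger parallel gripper is mounted at the origin on the work surface. World frame = base frame: x ahead of the robot, y to its left, z up, the work surface at z = 0. Lengths are in mm, angles in rad, forces in N, time in s.
With the tool pointing down it reaches from about 425 to 875 mm from the base axis. Payload 8.4 kg.
Tool frame: the origin (TCP) lies midway between the tips of the shut fingers; the grasp point (between the pads) lies 19 mm behind it; z points along the fingers, y is the line along which they close (so a half turn about z gives the same grasp; the last joint's range is limited). The gripper opens to 85 mm and grips with 20 to 120 N. Pads are 22 mm wide; open, the fingers measure 114 mm over their backs; the gripper's body (76 mm by 85 mm) begins 54 mm behind the grasp point. The pads swing forward as they close: fully open they stand 13 mm farther back than shut.
Start: joints at [1.112, 0.333, 0.04, 1.465, -0.013, 1.343, -0.059], TCP at [228.833, -608.358, 231.308] pointing down, gripper open.
Joint ranges: [-2.58, 2.58], [-0.38, 2.09], [-1.3, 1.39], [0.25, 2.4], [-1.5, 4.64], [0.08, 2.09], [-2.65, 2.65]. Speed limits (rad/s): [2.22, 2.22, 2.79, 2.79, 3.14, 3.14, 3.14].

INTERFACE

Orientations are given as a rotation vector (axis times angle).
In Python, from workcell import manip gives the robot as it stands.
- The arm moves only by the tool send_rows, never from a script. Its argument "steps" is a list of rows, each a list of 3 entries, a list of its own where there are three numbers: the shift along the tool's x, y, z in units of 30 mm (1.0 is 30 mm), then the turn, a rotation vector about the tool's x, y, z in units of 5 degrees (1.0 is 5 degrees), then the opening, from 0 (shut) to 1 (fully open). In form: [[[dx, dy, dz], [rx, ry, rz], claw], ...]. A call has 1 to 20 rows; each row is the pose to reach, as a shift and turn from the pose commanded when the call began, along the tool's axes at that moment; what a row does not reach only later rows make up. A row lasts 1/12 s, in which the tool goes at most 41.7 mm and 7.16 degrees, less where a joint would pass 70% of its speed; a pose out of reach is approached as far as the arm can. A call with a gripper value outside its range is refused whole. The fingers move at their own pace and stop on an object; "force" is the grip in N (left out, the last holds). Time passes only in rows, so rows that repeat a pose let the fingers close. It gives the time, the measured TCP pose, the force, the opening and the grip force at its end, in the units of the state.
- manip.observe(): the state, without advancing time (a new reading comes with each control period).
- manip.read_camera(name): name is "side" or "top" or "wrist"; returns (picture, depth): 384x512x3 uint8, red, green, blue; 384x512 float32, mm along the optical axis (not along the pixel's ray), 0 where there is no reading.
- manip.camera_info(name): a dict with "mtx" (3x3 intrinsics, pixels), "pose" (4x4, takes a point from camera to world coordinates). Camera axes: x right, y down, z forward; pixel columns grow to the right and rows downward; lengths in mm; the calibration is good to about 2 mm. The wrist camera is an equidistant fisheye: a pixel r from the principal point sees the ray r / f radians off the axis. A picture is of the moment at which its call begins: read the wrist's pose just before it. camera_info takes no time and is no camera call; for the wrist camera it gives the pose at the moment of the call.
- manip.finish_job(): hands the job in; it is judged then, once.
The state is a dict: "t": time; "joint_pos": joint angles; "dq": joint speeds; "joint_efforts": joint torques, N m; "position": TCP position; "tcp_rot": TCP orientation; "wrist_force": force on the tool from outside, world axes, zero at the start; "ft_torque": the same for the moment, N m; "grip_width": finger opening in mm; "grip_force": force on a finger pad.
Only numpy, scipy, OpenCV 4.12 (cv2) and the standard library are available. Lean on these libraries where they do the work, as an engineer would, in place of code of your own. Each camera call takes 0.05 s, during which the arm holds its last target. There are 200 camera calls.

TASK

Load the green battery stick from its grey rest into the sloping test cradle: press its flat end against the coil spring at the low end, lower its brass nose past the orange retaining lip at the high end, and let the spring push the nose home under the lip, so that the stick lies fully down in both V supports. Leave the disc stack, the parts box and the screwdriver where they are.

Things in the scene. Friction and masses are not known exactly. Their poses are not given: they have to be found in the camera images.
- cell_center (a point): Centre of the battery stick, on its axis, 55 mm from either extreme end. Green round body, diameter 34 mm, 102 mm long, plus a brass nose (diameter 14, 8 mm long) on one end; 110 mm in all, about 0.2 kg; orange band next to the nose. x runs along the stick to the nose. It starts level in the grey rest, axis 25 mm above the table, its middle free for fingers.
- cell_plus (a point): Tip of the brass nose of the battery stick, on its axis, 55 mm from its centre.
- rest: Grey storage rest, fixed: plate 130 x 70 x 6 mm with two pairs of low blocks, up to 20 mm high, that hold the stick from 33 to 51 mm behind its centre and 25 to 43 mm ahead of it. Origin at the centre of its underside, on the table; x along the stick.
- dock: Fixed aluminium base plate, 260 (x) x 110 (y) x 8 mm, origin at the centre of its underside, z up. The cradle clamped on it, in its plane y = 0, slopes up at 22 degrees towards +x. ATTENTION: the cradle is clamped anywhere within 10 mm either way along the plate's x; this shift is in none of the poses: find it by touch or by eye. It adds to all points called nominal below.
- seat (a point): Nominal (shift 0) point on the cradle, at x -52, y 0, z 58 mm of the base plate: the lowest line of the seated stick at its flat end. x points up the slope (u), z at right angles to the slope (w). Black V supports at u -13 to 18 and 82 to 100 mm: faces at 45 degrees, up to w 13 at y +-20. Between them only an 18 mm wide spine, below w -18: room for fingers.
- seat_center (a point): Nominal centre of the seated stick (u 55, w 17 mm from seat), axes as seat: nose up the slope, tip at u 110 against the end stop, flat end at u 0 on the spring pad. A shift of the cradle moves it level along the base plate's x.
- seat_spring (a point): Nominal centre of the face of the copper spring pad when free (u 5, w 17 mm from seat), axes as seat. Pad diameter 18 mm, moves down the slope by up to 16 mm (face then at u -11). Behind it a blue housing, u -16 down to -50, top at w 38, 46 mm wide.
- seat_lip (a point): Nominal inner lower edge of the orange retaining lip (u 104, w 26 mm from seat), axes as seat; the lip is 30 mm wide and reaches to u 118 and w 30, on the end stop (face at u 110). To pass it: nose raised 15 degrees from the slope (37 from level), flat end 12 to 20 mm above the V so that the body clears the lip; push the spring in nearly fully (13 to 16 mm); lower with the spring still in.
- spring (a joint): Travel of the copper spring pad down the slope, m: 0 free, 0.016 fully in (hard stop), 0.005 with the stick properly seated. Pushing it takes about 2 N at first, rising 0.6 N per mm to about 12 N fully in.
- discs: Stack of six black discs (one piece), diameter 90 mm, 66 mm high, origin at the centre of its underside. Not to be disturbed.
- partsbox: Clear open parts box 110 x 80 x 40 mm, origin at the centre of its underside. Not to be disturbed.
- driver: Screwdriver with yellow handle, 200 mm long, lying along its x axis. Not to be disturbed.

How it is judged (in metres and radians):
On the way:
1. the spring pad is pushed in at least 10 mm (value of joint spring above 0.01 m), for 0.05 s.
At the end, for the whole second after the job is handed in: The stick lies at rest in both V supports, brass nose up the slope under the lip: centre and nose tip within 4 mm of their seated heights and of the cradle's middle plane, within 15 mm of their seated x for shift 0 (the shift takes up to 10 of these), and the spring 3 to 7 mm compressed (z of cell_center in the frame of dock between 0.0904 and 0.0984 m and z of cell_plus in the frame of dock between 0.111 and 0.119 m and y of cell_center in the frame of dock between -0.004 and 0.004 m and y of cell_plus in the frame of dock between -0.004 and 0.004 m and x of cell_center in the frame of dock between -0.0224 and 0.0076 m and x of cell_plus in the frame of dock between 0.0286 and 0.0586 m and value of joint spring between 0.003 and 0.007 m and linear speed of cell below 0.02 m/s); the robot touches nothing.
It fails at once if the stack of black discs is moved by more than 20 mm (distance of discs from where it was at the start of the episode above 0.02 m).
It fails at once if the clear parts box is moved by more than 20 mm (distance of partsbox from where it was at the start of the episode above 0.02 m).
It fails at once if the screwdriver is moved by more than 20 mm (distance of driver from where it was at the start of the episode above 0.02 m).
It also fails if it takes over 48 s, if anything falls off the work surface, if the arm or the gripper's body presses on something with over 40 N, if the wrist force passes 120 N, or if a joint passes its speed limit or range.

## Working session

There is one attempt and no reset: what is moved stays moved. The work goes in short steps, Python scripts to look and compute and a tool call to move; the robot and the scene stay as the last step left them, time stands still between calls to the robot, and variables do not carry over. Pictures are saved under pics/ and viewed, at most 10 in all, crops included, and the job is handed in when it is done.

Besides the shell and the picture viewer there is one more tool, called after "Call:" as a command line: name --argument value ..., lists and objects as JSON in quotes. send_rows: Moves the arm, as the interface text tells. Its arguments: {"type":"object","properties":{"steps":{"type":"array","items":{"type":"array"}},"force":{"type":"number"}},"required":["steps"]}

```bash
mkdir -p pics; cat > h.py <<'E'
import numpy as np, cv2
from workcell import manip
from scipy.spatial.transform import Rotation as R
def snap(n,f):
    p,d=manip.read_camera(n); cv2.imwrite(f'pics/{f}.png',p[:,:,::-1]); np.save(f'pics/{f}.npy',d); return p,d
def pt(n,u,v,d,ci=None):
    ci=ci or manip.camera_info(n); K=np.array(ci['mtx']);T=np.array(ci['pose'])
    return (T@np.array([(u-K[0,2])/K[0,0]*d,(v-K[1,2])/K[1,1]*d,d,1]))[:3]
def proj(n,P,ci=None):
    ci=ci or manip.camera_info(n); K=np.array(ci['mtx']);T=np.array(ci['pose'])
    c=np.linalg.inv(T)@np.append(P,1); return (K@(c[:3]/c[2]))[:2]
def move(dst,rot):  # print rows units for a target TCP pos and Rotation, from the present pose
    s=manip.observe(); R0=R.from_rotvec(s['tcp_rot'])
    print('d',np.round(R0.inv().apply(np.array(dst)-s['position'])/30,3),'r',np.round(np.degrees((R0.inv()*rot).as_rotvec())/5,3))
E
python3 - <<'E'
from h import *
s=manip.observe(); print(s)
for n in('top','side'):
    snap(n,n+'1'); ci=manip.camera_info(n); print(n,np.round(ci['mtx'],1).tolist(),np.round(ci['pose'],3).tolist())
a=cv2.imread('pics/top1.png');b=cv2.imread('pics/side1.png')
E
```

```text
{'t': 0.0, 'joint_pos': array([ 1.11181583,  0.33391886,  0.03986476,  1.46630056, -0.01333674,
        1.34328619, -0.05845662]), 'dq': array([ 1.65394792e-05, -1.38294170e-03,  3.97439458e-04, -5.82088695e-04,
        4.29512868e-04,  4.56227246e-04,  3.15844389e-05]), 'joint_efforts': array([-1.00389258e-03, -6.58546329e+01,  1.36491649e+00, -4.05556262e+01,
        1.65500503e-02,  1.24959814e-02, -3.20268100e-06]), 'position': array([ 228.63791544, -607.96476516,  230.40167895]), 'tcp_rot': array([-3.08932674e+00, -5.61890657e-01,  7.24117784e-04]), 'wrist_force': array([-0.28527958,  1.34176454,  0.4799398 ]), 'ft_torque': array([ 0.01605844, -0.05202956,  0.01791108]), 'grip_force': 0.0, 'grip_width': 85.21975579473369}
top [[352.2, 0.0, 253.1], [0.0, 352.2, 184.9], [0.0, 0.0, 1.0]] [[-0.014, -0.997, 0.07, 534.751], [-0.999, 0.016, 0.029, -17.137], [-0.03, -0.07, -0.997, 1331.95], [0.0, 0.0, 0.0, 1.0]]
side [[404.1, 0.0, 250.7], [0.0, 404.1, 194.3], [0.0, 0.0, 1.0]] [[0.994, -0.083, 0.064, 534.425], [-0.104, -0.685, 0.721, -779.936], [-0.016, -0.724, -0.69, 845.76], [0.0, 0.0, 0.0, 1.0]]
```

View pics/top1.png

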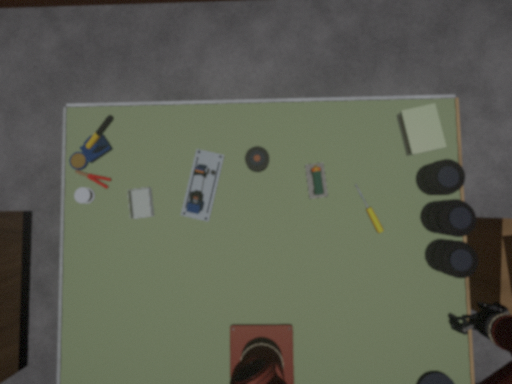

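View pics/side1.png

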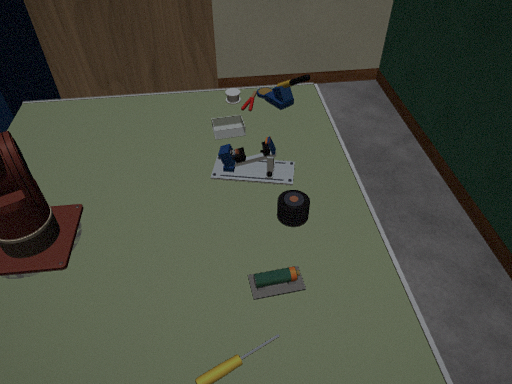

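The top view shows the rest and stick at about (317,180), nose up (away from the robot). The dock is at about (203,185) with the blue housing near the robot at (194,203), the discs at (257,159) and the driver at (370,212). The side view agrees. I'll enlarge the crops next.

```bash
python3 - <<'E'
from h import *
def c(f,x,y,w,h,k):
    a=cv2.imread(f'pics/{f}.png')[y:y+h,x:x+w]; a=cv2.convertScaleAbs(a,alpha=1.7,beta=10); return cv2.resize(a,None,fx=k,fy=k,interpolation=cv2.INTER_CUBIC)
a=c('top1',180,145,50,80,7.5) #375x600
b=c('top1',297,155,40,50,6) #240x300
d=c('side1',205,130,100,60,4) #400x240
e=c('side1',240,255,80,50,5) #400x250
o=np.zeros((600,800,3),np.uint8); o[:600,:375]=a; o[0:240,380:780]=d; o[250:550,380:620]=b[:300]; 
o[345:595,400+0:800]=o[345:595,400:800]
cv2.imwrite('pics/m1.png',o)
E
```

```text
(no output)
```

View pics/m1.png

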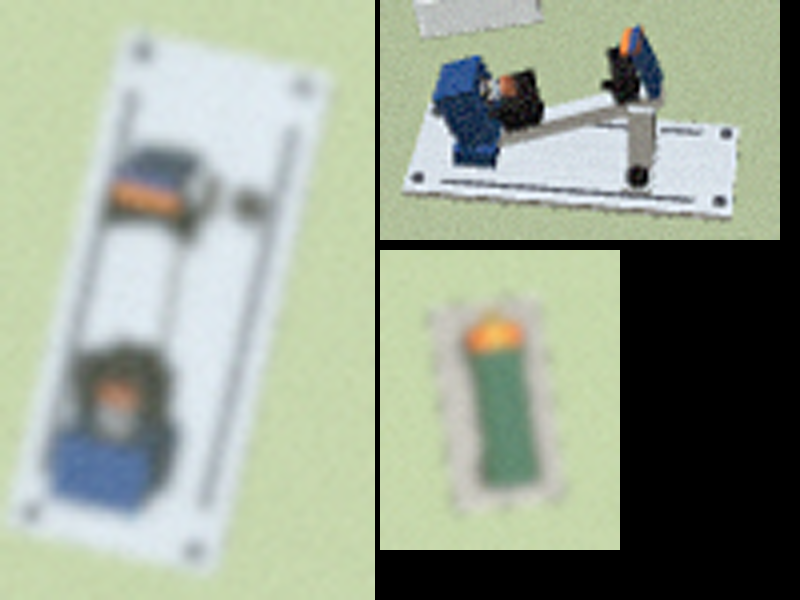

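The enlarged plate corners are (125,28), (330,75), (8,530) and (215,572). The rest corners are (432,308), (545,300), (452,510) and (565,497), with the nose up at (493,312). The side crop shows the low spring housing at the left and the orange lip at the right.

```bash
cat >> h.py <<'E'
def onz(n,u,v,z,ci=None):
    ci=ci or manip.camera_info(n); a=pt(n,u,v,500,ci);b=pt(n,u,v,1000,ci); return a+(b-a)*(z-a[2])/(b[2]-a[2])
E
python3 - <<'E'
from h import *
m=lambda L,k,ox,oy,x,y,z:[onz('top',(a-ox)/k+x,(b-oy)/k+y,z) for a,b in L]
P=m([(125,28),(330,75),(8,530),(215,572)],7.5,0,0,180,145,8)
Q=m([(432,308),(545,300),(452,510),(565,497)],6,380,250,297,155,6)
for n,P in(('dock',P),('rest',Q)):
    P=np.array(P); print(n,P.round(1).tolist(),P.mean(0)); f=P[0]+P[1]-P[2]-P[3]; g=P[0]+P[2]-P[1]-P[3]
    print(np.degrees(np.arctan2(f[1],f[0])),np.degrees(np.arctan2(-g[0],g[1])),np.hypot(*f[:2])/2,np.hypot(*g[:2])/2)
d=np.load('pics/top1.npy'); print(pt('top',317,182,d[182,317]),pt('top',203,185,d[185,203]))
# discs and driver
for (u,v) in((257,159),(194,203)): print(pt('top',u,v,d[v,u]))
E
```

```text
dock [[770.0, 234.9, 8.0], [743.9, 130.5, 8.0], [516.3, 294.8, 8.0], [493.9, 190.4, 8.0]] [631.02473119 212.66632356   8.        ]
-13.371307731482112 -13.07116308554039 258.8424093085535 107.15917131559554
rest [[701.6, -178.0, 6.0], [705.4, -248.8, 6.0], [574.4, -187.3, 6.0], [581.5, -257.7, 6.0]] [ 640.7228898  -217.92105512    6.        ]
4.15468688320582 4.386431139617527 125.8678607566223 70.7963967729559
[ 632.74808596 -213.61386763   39.8118648 ] [630.85674146 211.2248083    8.0200731 ]
[717.65577135   4.3080468   67.43088871]
[561.64070369 230.48786842  84.3785413 ]
```

```bash
cat >> h.py <<'E'
def rot(yaw,pitch=0): # tool x along heading yaw raised by pitch, z down
    return R.from_euler('ZY',[yaw,-pitch],degrees=True)*R.from_euler('x',180,degrees=True)
E
python3 - <<'E'
from h import *
move([639,-218,160],rot(4.2))
E
```

```text
d [17.378 -7.35   2.359] r [-1.600e-02  3.000e-03  3.283e+00]
```

Call:
send_rows --steps '[[[17.38,-7.35,2.36],[0,0,3.28],1],[[17.38,-7.35,2.36],[0,0,3.28],1],[[17.38,-7.35,2.36],[0,0,3.28],1],[[17.38,-7.35,2.36],[0,0,3.28],1],[[17.38,-7.35,2.36],[0,0,3.28],1],[[17.38,-7.35,2.36],[0,0,3.28],1],[[17.38,-7.35,2.36],[0,0,3.28],1],[[17.38,-7.35,2.36],[0,0,3.28],1],[[17.38,-7.35,2.36],[0,0,3.28],1],[[17.38,-7.35,2.36],[0,0,3.28],1],[[17.38,-7.35,2.36],[0,0,3.28],1],[[17.38,-7.35,2.36],[0,0,3.28],1],[[17.38,-7.35,2.36],[0,0,3.28],1],[[17.38,-7.35,2.36],[0,0,3.28],1],[[17.38,-7.35,2.36],[0,0,3.28],1],[[17.38,-7.35,2.36],[0,0,3.28],1],[[17.38,-7.35,2.36],[0,0,3.28],1],[[17.38,-7.35,2.36],[0,0,3.28],1],[[17.38,-7.35,2.36],[0,0,3.28],1],[[17.38,-7.35,2.36],[0,0,3.28],1]]'

```text
t: 1.77
position: [638.6, -219.7, 160.8]
tcp_rot: [3.139, 0.112, 0.0]
wrist_force: [0.4, -0.4, 1.6]
grip_width: 85.4
grip_force: 0.0
```

```bash
python3 - <<'E'
from h import *
s=manip.observe(); print(s['t'],s['position'],s['tcp_rot'],s['joint_pos'])
ci=manip.camera_info('wrist'); np.savez('pics/w1c.npz',K=ci['mtx'],T=ci['pose']); print(np.round(ci['mtx'],2).tolist(),np.round(ci['pose'],3).tolist())
p,d=snap('wrist','w1')
cv2.imwrite('pics/w1b.png',cv2.resize(cv2.convertScaleAbs(p[:,:,::-1],alpha=1.6,beta=10),(800,600),interpolation=cv2.INTER_CUBIC))
E
```

```text
1.7667 [ 638.6290366  -219.74250687  160.84035096] [3.13906780e+00 1.12463008e-01 2.91374904e-04] [ 0.41032854  0.43491542 -0.19577836  1.47528543  0.08725115  1.23957459
 -1.29521101]
[[297.32, 0.0, 250.68], [0.0, 297.32, 190.56], [0.0, 0.0, 1.0]] [[0.072, -0.957, -0.281, 710.168], [-0.997, -0.069, -0.021, -214.629], [0.0, 0.282, -0.959, 303.235], [0.0, 0.0, 0.0, 1.0]]
```

View pics/w1b.png

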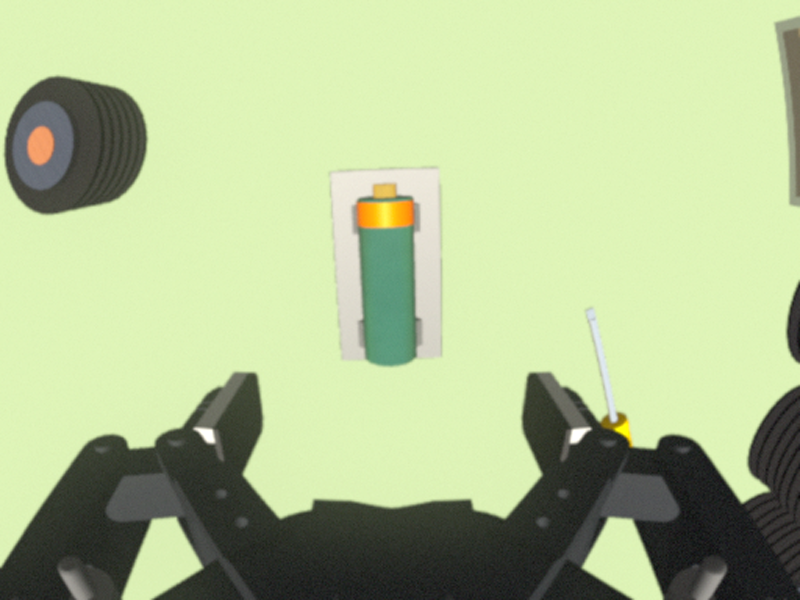

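The wrist view shows the stick free in its rest, with the nose tip at (385,184) and the flat end's top edge at (390,364). The body spans 359–415 at the band and 364–416 at the flat end. The plate corners are (330,172), (438,168), (341,359) and (441,357).

```bash
cat >> h.py <<'E'
def fish(c,U,V,z): # 800x600 view pixel -> world on plane z
    K,T=c['K'],c['T']; x=(U/1.5625-K[0,2]);y=(V/1.5625-K[1,2]); r=np.hypot(x,y); t=r/K[0,0]
    d=T[:3,:3]@np.array([x/r*np.sin(t),y/r*np.sin(t),np.cos(t)]); o=T[:3,3]; return o+d*(z-o[2])/d[2]
E
python3 - <<'E'
from h import *
c=np.load('pics/w1c.npz'); f=lambda *a:fish(c,*a)
tip=f(385,184,29); end=f(390,364,42); sh=f(386,196,42)
print(tip,sh,end, np.hypot(*(sh-end)[:2]),np.hypot(*(tip-end)[:2]))
A=(f(359,225,28)+f(413,225,28))/2;B=(f(364,350,28)+f(416,350,28))/2
print('axis',A,B,np.degrees(np.arctan2(*(A-B)[1::-1])))
P=np.array([f(u,v,6) for u,v in((330,172),(438,168),(341,359),(441,357))]);print(P,P.mean(0)); g=P[0]+P[1]-P[2]-P[3]; print(np.degrees(np.arctan2(g[1],g[0])),np.hypot(*g[:2])/2)
E
```

```text
[ 698.61467417 -211.63478493   29.        ] [ 692.44967437 -212.80954234   42.        ] [ 591.01572668 -222.28308613   42.        ] 101.87538356421615 108.12455696944345
axis [ 674.23606813 -213.91441843   28.        ] [ 594.46109063 -221.99292742   28.        ] 5.782413831679095
[[ 703.25352912 -175.91497575    6.        ]
 [ 710.54888987 -244.12185737    6.        ]
 [ 575.77894061 -188.81712973    6.        ]
 [ 582.35586419 -258.55407131    6.        ]] [ 642.98430595 -216.85200854    6.        ]
6.102521935290049 128.5623356747972
```

```bash
python3 - <<'E'
from h import *
print(manip.observe()['position'])
for z in (60,10): move([645.7,-216.9,z],rot(5.7))
E
```

```text
[ 638.7437903  -219.47708963  160.83521769]
d [ 0.237 -0.07   3.361] r [ 0.005 -0.002 -0.316]
d [ 0.236 -0.071  5.028] r [ 0.005 -0.002 -0.316]
```

Call:
send_rows --steps '[[[0.24,-0.07,1.2],[0,0,-0.32],1],[[0.24,-0.07,2.4],[0,0,-0.32],1],[[0.24,-0.07,3.4],[0,0,-0.32],1],[[0.24,-0.07,4.2],[0,0,-0.32],1],[[0.24,-0.07,4.8],[0,0,-0.32],1],[[0.24,-0.07,5.0],[0,0,-0.32],1],[[0.24,-0.07,5.0],[0,0,-0.32],1]]'

```text
t: 2.4
position: [644.9, -215.9, 8.9]
tcp_rot: [-3.137, -0.158, 0.004]
wrist_force: [0.3, 0.4, 0.9]
grip_width: 85.2
grip_force: 0.0
```

```bash
python3 - <<'E'
from h import *
s=manip.observe();print(s['position'],s['wrist_force'])
move([645.7,-216.9,10],rot(5.7))
E
```

```text
[ 644.91148568 -215.87326978    8.89724588] [0.27266272 0.44245902 0.90345722]
d [ 0.023  0.037 -0.037] r [-0.013  0.032  0.016]
```

Call:
send_rows --steps '[[[0.02,0.03,-0.06],[0,0,0],0.3],[[0.02,0.03,-0.06],[0,0,0],0.2],[[0.02,0.03,-0.06],[0,0,0],0.2],[[0.02,0.03,-0.06],[0,0,0],0.2],[[0.02,0.03,-0.06],[0,0,0],0.2],[[0.02,0.03,-0.06],[0,0,0],0.2],[[0.02,0.03,-0.06],[0,0,0],0.2],[[0.02,0.03,-0.06],[0,0,0],0.2]]' --force 90

```text
t: 3.07
position: [648.0, -216.3, 14.2]
tcp_rot: [3.137, 0.16, 0.004]
wrist_force: [-2.2, 1.9, 8.3]
grip_width: 31.1
grip_force: 88.8
```

```bash
python3 - <<'E'
from h import *
s=manip.observe(); print(s['t'],s['position'],s['wrist_force'],s['grip_width'])
ci=manip.camera_info('wrist'); np.savez('pics/w2c.npz',K=ci['mtx'],T=ci['pose'])
p,d=snap('wrist','w2')
a=cv2.convertScaleAbs(p[130:384,80:420,::-1],alpha=1.6,beta=10)
q,_=snap('side','s2'); b=cv2.convertScaleAbs(q[230:320,220:340,::-1],alpha=1.7,beta=10)
b=cv2.resize(b,None,fx=3.3,fy=3.3,interpolation=cv2.INTER_CUBIC)
a=cv2.resize(a,(400,299)); o=np.zeros((300,800,3),np.uint8); o[:299,:400]=a;o[:297,400:796]=b; cv2.imwrite('pics/m2.png',o)
E
```

```text
3.0667 [ 647.9706953  -216.31849308   14.16159022] [-2.24177536  1.87358939  8.32788201] 31.126584224920094
```

View pics/m2.png

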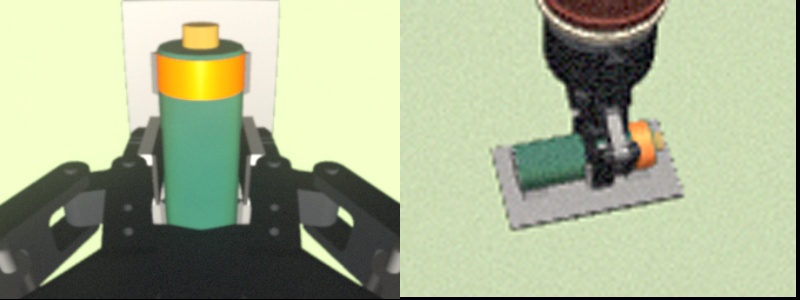

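The stick is between both pads and still level in its rest, nose at about (200,35) in the left crop. I'll lift it and check.

Call:
send_rows --steps '[[[0,0,-0.3],[0,0,0],0.2],[[0,0,-0.8],[0,0,0],0.2],[[0,0,-1.6],[0,0,0],0.2],[[0,0,-2.6],[0,0,0],0.2],[[0,0,-3.6],[0,0,0],0.2],[[0,0,-4.6],[0,0,0],0.2],[[0,0,-5.5],[0,0,0],0.2],[[0,0,-5.5],[0,0,0],0.2],[[0,0,-5.5],[0,0,0],0.2]]'

```text
t: 3.92
position: [647.9, -217.0, 180.7]
tcp_rot: [3.136, 0.159, 0.007]
wrist_force: [-0.4, -0.2, -2.5]
grip_width: 31.5
grip_force: 89.3
```

```bash
python3 - <<'E'
from h import *
s=manip.observe(); print(s['t'],s['position'],s['tcp_rot'],s['wrist_force'],s['ft_torque'],s['grip_width'])
ci=manip.camera_info('wrist'); np.savez('pics/w3c.npz',K=ci['mtx'],T=ci['pose'])
T=np.linalg.inv(np.array(ci['pose'])); Rt=R.from_rotvec(s['tcp_rot']).as_matrix(); 
p,d=snap('wrist','w3')
cv2.imwrite('pics/w3b.png',cv2.resize(cv2.convertScaleAbs(p[:,:,::-1],alpha=1.6,beta=10),(800,600),interpolation=cv2.INTER_CUBIC))
K=np.array(ci['mtx'])
# predicted tip, flat end top edge for along-offset o and depth z_t (tool z of the axis)
for zt in(-19,-14):
  for o in(0,-3):
    for nm,P in(('tip',[55+o,0,zt]),('noseTop',[55+o,0,zt-7]),('shoulderTop',[47+o,0,zt-17]),('noseBase',[47+o,0,zt-7])):
      q=T@np.append(Rt@np.array(P)+s['position'],1); r=np.hypot(q[0],q[1]); th=np.arctan2(r,q[2])
      print(zt,o,nm,np.round((K[:2,2]+q[:2]/r*th*K[0,0])*1.5625,0))
E
```

```text
3.9167 [ 647.9469328  -216.98515303  180.67221696] [3.13592575 0.15896416 0.00677848] [-0.38137197 -0.15054104 -2.51259679] [ 0.02607046  0.05520981 -0.05874221] 31.48425411951439
-19 0 tip [391. 228.]
-19 0 noseTop [391. 231.]
-19 0 shoulderTop [391. 271.]
-19 0 noseBase [391. 262.]
-19 -3 tip [391. 239.]
-19 -3 noseTop [391. 243.]
-19 -3 shoulderTop [391. 283.]
-19 -3 noseBase [391. 274.]
-14 0 tip [392. 225.]
-14 0 noseTop [391. 229.]
-14 0 shoulderTop [391. 266.]
-14 0 noseBase [391. 258.]
-14 -3 tip [392. 236.]
-14 -3 noseTop [391. 240.]
-14 -3 shoulderTop [391. 278.]
-14 -3 noseBase [391. 269.]
```

View pics/w3b.png

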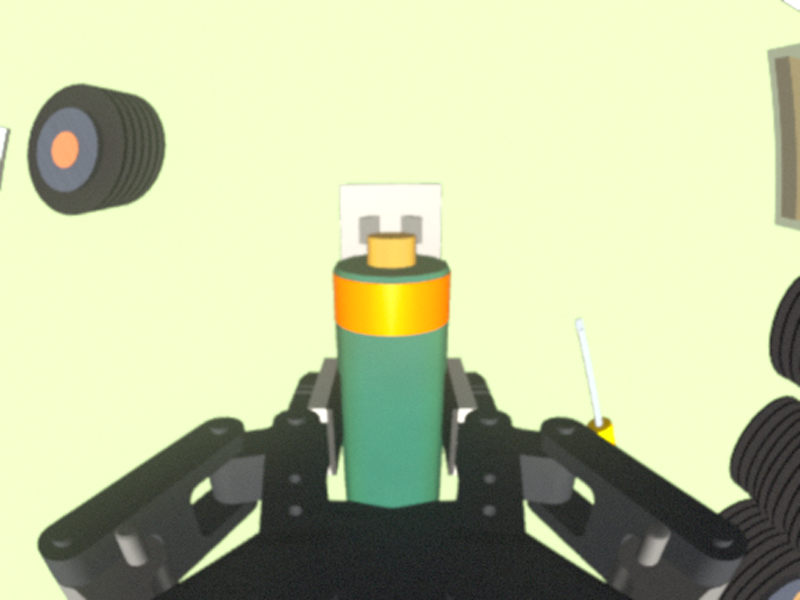

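The stick is held straight in the pads, clear of the rest. Nose far edge is at v≈233, nose base at v≈267, shoulder face v 255–283 and band edges u 334–450. I'll fit its pose in the hand from these.

```bash
python3 - <<'E'
from h import *
from scipy.optimize import least_squares
s=manip.observe(); c=np.load('pics/w3c.npz');K=c['K'];T=np.linalg.inv(c['T']);Rt=R.from_rotvec(s['tcp_rot']).as_matrix()
def pj(P):
    q=T@np.append(Rt@P+s['position'],1); r=np.hypot(q[0],q[1]); return (K[:2,2]+q[:2]/r*np.arctan2(r,q[2])*K[0,0])*1.5625
def model(p,dev=False):
    o,zt,pi,y=p; C=np.array([o,y,zt]); x=np.array([np.cos(pi),0,-np.sin(pi)]); z=np.array([np.sin(pi),0,np.cos(pi)]);Y=np.array([0,1,0])
    g=lambda a,b,w=0:pj(C+a*x+b*z+w*Y)
    return np.r_[g(47,-17)[1],g(47,17)[1],g(47,-7)[1],g(55,7)[1],g(45,-4,-17)[0],g(45,-4,17)[0],g(54,0,-7)[0],g(54,0,7)[0]]
m=np.array([283,254,267,233,334,450,368,416])
if model([0,-15,0,0])[4]>400: m[[4,5,6,7]]=m[[5,4,7,6]]
for free in (1,0):
    r=least_squares(lambda p:np.r_[model([p[0],p[1],p[2]*free,p[3]])-m,p[2]*50*(1-free)],[0,-15,0,0]); print(np.round(r.x,3),np.round(r.fun,1))
print('tool x',Rt[:,0],'z',Rt[:,2])
E
```

```text
[-3.723 -8.175  0.034  0.521] [-2.6 -1.9  3.6  0.9 -0.3  0.3  0.2 -0.2  0. ]
[ -3.618 -10.86    0.      0.519] [-4.3  0.1  3.2  1.6 -0.8  0.8  0.  -0.   0. ]
tool x [0.99486285 0.10122553 0.0011453 ] z [ 1.19745548e-03 -4.54498074e-04 -9.99999180e-01]
```

```bash
python3 - <<'E'
from h import *
move([570,227,270],rot(-13.2))
E
```

```text
d [ -1.052 -14.972  -3.062] r [ 0.004 -0.014  3.802]
```

Call:
send_rows --steps '[[[0,-0.7,-1.0],[0,0,0.3],0.2],[[-0.1,-1.9,-2.0],[0,0,0.6],0.2],[[-0.3,-3.1,-3.0],[0,0,1.0],0.2],[[-0.4,-4.3,-3.06],[0,0,1.3],0.2],[[-0.5,-5.5,-3.06],[0,0,1.6],0.2],[[-0.6,-6.7,-3.06],[0,0,1.9],0.2],[[-0.7,-7.9,-3.06],[0,0,2.2],0.2],[[-0.75,-9.1,-3.06],[0,0,2.5],0.2],[[-0.8,-10.3,-3.06],[0,0,2.8],0.2],[[-0.9,-11.5,-3.06],[0,0,3.1],0.2],[[-1.0,-12.7,-3.06],[0,0,3.4],0.2],[[-1.05,-13.8,-3.06],[0,0,3.7],0.2],[[-1.05,-14.6,-3.06],[0,0,3.8],0.2],[[-1.05,-14.97,-3.06],[0,0,3.8],0.2],[[-1.05,-14.97,-3.06],[0,0,3.8],0.2],[[-1.05,-14.97,-3.06],[0,0,3.8],0.2]]'

```text
t: 5.3
position: [569.7, 226.5, 268.0]
tcp_rot: [3.12, -0.359, -0.003]
wrist_force: [0.4, -0.1, -1.9]
grip_width: 31.2
grip_force: 89.7
```

```bash
python3 - <<'E'
from h import *
s=manip.observe(); print(s['t'],s['position'],s['tcp_rot'],s['wrist_force'],s['grip_width'],s['joint_pos'])
ci=manip.camera_info('wrist'); np.savez('pics/w4c.npz',K=ci['mtx'],T=ci['pose'])
p,d=snap('wrist','w4')
cv2.imwrite('pics/w4b.png',cv2.resize(cv2.convertScaleAbs(p[:,:,::-1],alpha=1.6,beta=10),(800,600),interpolation=cv2.INTER_CUBIC))
E
```

```text
5.3 [569.73779235 226.5207093  267.99604233] [ 3.11964741e+00 -3.59100117e-01 -2.69854590e-03] [ 0.43117042 -0.11343422 -1.86006081] 31.239695575423532 [-0.1274971   0.27267319 -0.40012577  1.48520768  0.10659811  1.40742173
 -2.33193244]
```

View pics/w4b.png

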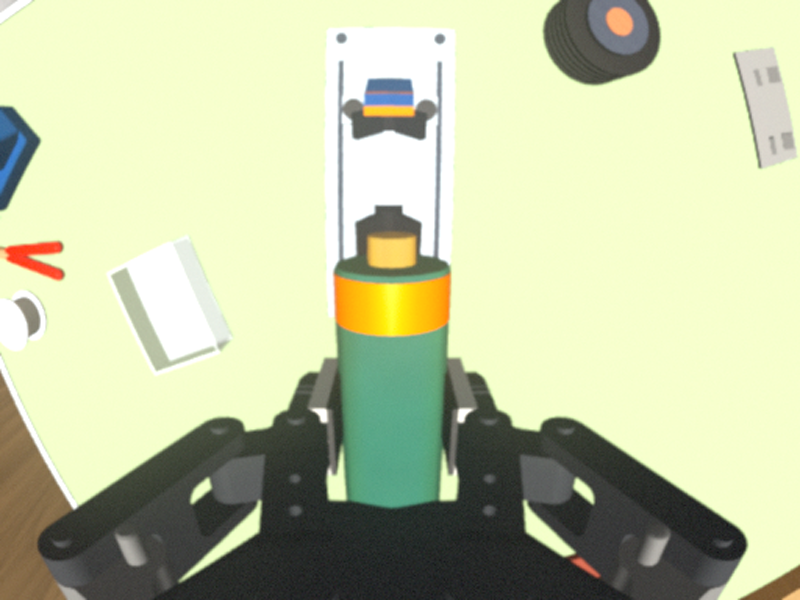

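Close view of the dock: plate far corners (327,29) and (455,29), near-left corner (328,316). The orange lip's near edge is at v≈116, u 365–414, and the far V-support tops are around (352,138) and (428,138). The stick partly hides the low V.

```bash
python3 - <<'E'
from h import *
c=np.load('pics/w4c.npz'); f=lambda *a:fish(c,*a)
A,B,C=f(327,29,8),f(455,29,8),f(328,316,8)
print(A,B,C,np.hypot(*(A-B)[:2]),np.hypot(*(A-C)[:2]))
y1=np.degrees(np.arctan2(-(A-B)[0],(A-B)[1])); g=A-C; print('yaw',y1,np.degrees(np.arctan2(g[1],g[0])))
for yaw in (-13.2,(y1+2*np.degrees(np.arctan2(g[1],g[0])))/3):
    ex=np.array([np.cos(np.radians(yaw)),np.sin(np.radians(yaw)),0]);ey=np.array([-ex[1],ex[0],0])
    O=((A+B)/2-130*ex + (C+130*ex-55*ey)*0)  ; O2=C+130*ex-55*ey; print(yaw,'O',O,O2)
    O[2]=0
    for n,u,v,z in(('lipL',365,116,121.1),('lipR',414,116,121.1),('lipL hi',365,107,124.8),('lipR',414,107,124.8)):
        q=f(u,v,z)-O; print(n,q@ex,q@ey)
    # V far support tops: w13,y+-20,u82 edge
    for u,v in((352,138),(428,138)):
        q=f(u,v,58+82*.3746+13*.927)-O; print('V',q@ex,q@ey,'nom',-52+82*.927-13*.3746)
E
```

```text
[771.07340566 236.26368305   8.        ] [746.11462693 129.09186505   8.        ] [520.04517375 297.74797574   8.        ] 110.0397165083806 258.448237489936
yaw -13.109694065806112 -13.762505800604723
-13.2 O [632.02875892 212.36338716   8.        ] [634.05113327 214.51552296   8.        ]
lipL 38.237772346690726 15.73476417663256
lipR 38.25641343761418 -14.181231639483729
lipL hi 43.46021138035461 15.534349055902378
lipR 43.47766929315487 -13.986660127452625
V 25.711552227254955 25.407973756312206 nom 19.144200000000012
V 25.758607912456956 -24.419282296703763 nom 19.144200000000012
-13.544901889005187 O [632.20974867 213.12472624   8.        ] [633.54803852 213.83075647   8.        ]
lipL 38.144717339426165 15.182103771811931
lipR 38.3434415340244 -14.733237808297755
lipL hi 43.36826817831576 15.013129470543081
lipR 43.56343153999807 -14.507239755547348
V 25.56049496003285 24.779734789877786 nom 19.144200000000012
V 25.90749179699479 -25.046335225782336 nom 19.144200000000012
```

```bash
cat >> h.py <<'E'
O=np.array([632.5,213.1,0]); YAW=-13.4; SH=4.5; OX,ZT=-3.2,-10.9
def pose(ub,b,th):
    t=np.radians(th); uw=np.array([ub,b])+55*np.array([np.cos(t),np.sin(t)])+17*np.array([-np.sin(t),np.cos(t)])
    a=np.radians(22); x=-52+SH+uw[0]*np.cos(a)-uw[1]*np.sin(a); z=58+uw[0]*np.sin(a)+uw[1]*np.cos(a)
    C=O+R.from_euler('z',YAW,degrees=True).apply([x,0,z]); r=rot(YAW,22+th)
    return C-r.apply([OX,0,ZT]), r
def state():
    s=manip.observe(); r=R.from_rotvec(s['tcp_rot']); C=np.array(s['position'])+r.apply([OX,0,ZT])
    q=R.from_euler('z',-YAW,degrees=True).apply(C-O); X=r.apply([1,0,0]); th=np.degrees(np.arcsin(X[2]))-22
    a=np.radians(22);x=q[0]+52-SH;z=q[2]-58; uw=np.array([x*np.cos(a)+z*np.sin(a),-x*np.sin(a)+z*np.cos(a)]); t=np.radians(th)
    e=uw-55*np.array([np.cos(t),np.sin(t)])-17*np.array([-np.sin(t),np.cos(t)])
    f=R.from_euler('z',-YAW,degrees=True).apply(s['wrist_force']); fu=f[0]*np.cos(a)+f[2]*np.sin(a);fw=-f[0]*np.sin(a)+f[2]*np.cos(a)
    print(f"t {s['t']:.2f} ub {e[0]:.1f} b {e[1]:.1f} th {th:.2f} y {q[1]:.1f} yaw {np.degrees(np.arctan2(X[1],X[0])):.2f} F uyw {fu:.1f} {f[1]:.1f} {fw:.1f} grip {s['grip_width']:.1f} q {np.round(s['joint_pos'],2)}")
E
python3 - <<'E'
from h import *
state(); p=pose(14,70,15); print(p[0]); move(*p)
E
```

```text
t 5.35 ub 7.8 b 217.1 th -22.05 y -2.5 yaw -13.25 F uyw -0.4 -0.1 -2.2 grip 31.4 q [-0.13  0.27 -0.4   1.49  0.11  1.41 -2.33]
[615.05582056 217.25578974 168.04467309]
d [ 1.518 -0.085  3.337] r [0.009 7.411 0.036]
```

Call:
send_rows --steps '[[[0.2,0,0.2],[0,0.8,0],0.2],[[0.4,0,0.4],[0,1.6,0],0.2],[[0.6,-0.05,0.6],[0,2.5,0],0.2],[[0.8,-0.05,0.8],[0,3.4,0],0.2],[[1.0,-0.05,1.0],[0,4.3,0],0.2],[[1.2,-0.08,1.3],[0,5.2,0],0.2],[[1.4,-0.08,1.8],[0,6.1,0],0.2],[[1.5,-0.08,2.3],[0,6.9,0],0.2],[[1.52,-0.08,2.8],[0,7.4,0],0.2],[[1.52,-0.08,3.2],[0,7.4,0],0.2],[[1.52,-0.08,3.34],[0,7.4,0],0.2],[[1.52,-0.08,3.34],[0,7.4,0],0.2],[[1.52,-0.08,3.34],[0,7.4,0],0.2],[[1.52,-0.08,3.34],[0,7.4,0],0.2]]'

```text
t: 6.52
position: [612.9, 215.4, 153.8]
tcp_rot: [2.932, -0.329, 0.765]
wrist_force: [-0.3, 0.2, -2.8]
grip_width: 31.3
grip_force: 89.6
```

```bash
python3 - <<'E'
from h import *
p=snap('side','s3')[0]; state(); 
for b in(45,25,16): move(*pose(13,b,15))
cv2.imwrite('pics/s3b.png',cv2.resize(cv2.convertScaleAbs(p[90:200,190:320,::-1],alpha=1.7,beta=10),None,fx=6,fy=5.45,interpolation=cv2.INTER_CUBIC))
E
```

```text
t 6.57 ub 3.0 b 64.3 th 7.50 y -1.1 yaw -11.97 F uyw -3.6 -0.8 -3.3 grip 31.2 q [-1.31  0.2   0.76  1.97  0.39  0.72 -2.63]
d [ 0.202 -0.055  0.43 ] r [0.346 1.494 0.272]
d [ 0.115 -0.078  1.09 ] r [0.346 1.494 0.272]
d [ 0.076 -0.088  1.388] r [0.346 1.494 0.272]
```

View pics/s3b.png

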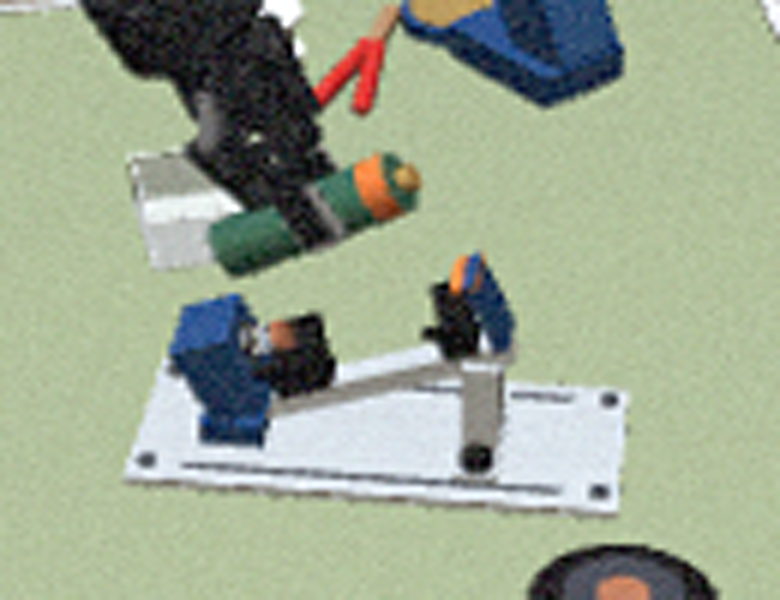

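The side view shows the stick above the cradle, but joint 7 has run into its limit (-2.63), so the 37° tilt can't be reached in this grasp. I'll take the stick back to the rest and regrasp it turned by half a turn, which frees joint 7 by π.

```bash
python3 - <<'E'
from h import *
print('meas'); move([560,200,280],rot(-8))
p,r=pose(14,70,15); q=np.array([560,200,280]); print('full',r.inv().apply(q-p)/30, np.degrees((r.inv()*rot(-8)).as_rotvec())/5)
E
```

```text
meas
d [ 0.724  1.095 -4.419] r [ 0.697 -5.881 -0.906]
full [ 0.9265878   0.98483623 -3.97454124] [ 0.34871314 -7.3944443  -1.04219372]
```

Call:
send_rows --steps '[[[0.1,0.1,-0.5],[0,-0.5,0],0.2],[[0.2,0.2,-1.0],[0.05,-1.2,-0.1],0.2],[[0.3,0.3,-1.5],[0.1,-2.0,-0.2],0.2],[[0.4,0.4,-2.0],[0.15,-3.0,-0.4],0.2],[[0.5,0.6,-2.5],[0.2,-4.0,-0.5],0.2],[[0.7,0.7,-3.0],[0.25,-5.0,-0.7],0.2],[[0.8,0.8,-3.5],[0.3,-6.0,-0.8],0.2],[[0.9,0.9,-3.9],[0.35,-6.6,-0.9],0.2],[[0.93,1.0,-4.0],[0.35,-6.6,-1.0],0.2],[[0.93,1.0,-4.0],[0.35,-6.6,-1.0],0.2],[[0.93,1.0,-4.0],[0.35,-6.6,-1.0],0.2],[[0.93,1.0,-4.0],[0.35,-6.6,-1.0],0.2],[[0.93,1.0,-4.0],[0.35,-6.6,-1.0],0.2],[[0.93,1.0,-4.0],[0.35,-6.6,-1.0],0.2]]'

```text
t: 7.73
position: [572.1, 201.7, 273.0]
tcp_rot: [3.112, -0.216, -0.104]
wrist_force: [-0.1, 0.3, -1.8]
grip_width: 31.2
grip_force: 89.6
```

```bash
python3 - <<'E'
from h import *
state(); s=manip.observe();print(s['position'],s['dq'].round(2)); move([648,-216.5,120],rot(5.7))
E
```

```text
t 7.73 ub 17.5 b 222.4 th -25.73 y -25.1 yaw -7.99 F uyw -0.8 0.3 -1.6 grip 31.2 q [-0.94  0.32  0.69  1.48 -0.21  1.48 -1.95]
[572.13148712 201.6819359  273.04030209] [ 0.    0.    0.01 -0.01 -0.    0.01  0.  ]
d [ 4.764 13.328  5.138] r [ 0.198  0.778 -2.727]
```

Call:
send_rows --steps '[[[0.3,1.0,0],[0,0.2,-0.2],0.2],[[0.6,2.2,0],[0,0.4,-0.4],0.2],[[1.0,3.4,0],[0.1,0.6,-0.7],0.2],[[1.4,4.6,0],[0.1,0.78,-1.0],0.2],[[1.8,5.8,0.2],[0.2,0.78,-1.2],0.2],[[2.2,7.0,0.4],[0.2,0.78,-1.5],0.2],[[2.6,8.2,0.8],[0.2,0.78,-1.7],0.2],[[3.0,9.3,1.2],[0.2,0.78,-1.9],0.2],[[3.4,10.4,1.8],[0.2,0.78,-2.2],0.2],[[3.8,11.4,2.5],[0.2,0.78,-2.4],0.2],[[4.3,12.3,3.3],[0.2,0.78,-2.6],0.2],[[4.6,13.0,4.1],[0.2,0.78,-2.7],0.2],[[4.76,13.33,4.7],[0.2,0.78,-2.73],0.2],[[4.76,13.33,5.1],[0.2,0.78,-2.73],0.2],[[4.76,13.33,5.1],[0.2,0.78,-2.73],0.2],[[4.76,13.33,5.1],[0.2,0.78,-2.73],0.2]]'

```text
t: 9.07
position: [648.2, -215.5, 121.4]
tcp_rot: [-3.137, -0.157, 0.0]
wrist_force: [-0.4, 1.0, -1.3]
grip_width: 31.2
grip_force: 89.7
```

```bash
python3 - <<'E'
from h import *
s=manip.observe();print(s['t'],s['position'],s['joint_pos'].round(2),s['dq'].round(2),s['grip_width'],s['wrist_force']); 
for z in(40,15): move([648,-216.5,z],rot(5.7))
E
```

```text
9.0667 [ 648.22639988 -215.5279988   121.44272115] [-0.26  0.56  0.73  1.53 -0.39  1.2  -0.93] [-0.01 -0.02  0.01 -0.03 -0.    0.01  0.  ] 31.22371338208888 [-0.37404341  1.01504393 -1.30335958]
d [-0.01   0.034  2.715] r [-0.011  0.003  0.005]
d [-0.01   0.035  3.548] r [-0.011  0.003  0.005]
```

Call:
send_rows --steps '[[[0,0.03,1.0],[0,0,0],0.2],[[0,0.03,2.0],[0,0,0],0.2],[[0,0.03,2.7],[0,0,0],0.2],[[0,0.03,3.1],[0,0,0],0.2],[[0,0.03,3.35],[0,0,0],0.2],[[0,0.03,3.5],[0,0,0],0.2],[[0,0.03,3.54],[0,0,0],0.2],[[0,0.03,3.54],[0,0,0],0.2]]'

```text
t: 9.73
position: [649.1, -218.3, 16.6]
tcp_rot: [3.137, 0.155, 0.003]
wrist_force: [-0.5, 0.2, -1.4]
grip_width: 31.2
grip_force: 89.7
```

Call:
send_rows --steps '[[[-0.03,-0.05,0.03],[0,0,0],0.2],[[-0.03,-0.05,0.06],[0,0,0],0.2],[[-0.03,-0.05,0.06],[0,0,0],0.5],[[-0.03,-0.05,0.06],[0,0,0],1],[[-0.03,-0.05,0.06],[0,0,0],1],[[-0.03,-0.05,0.06],[0,0,0],1],[[-0.03,-0.05,-0.5],[0,0,0],1],[[-0.03,-0.05,-1.4],[0,0,0],1],[[-0.03,-0.05,-2.4],[0,0,0],1],[[-0.03,-0.05,-3.2],[0,0,-1],1],[[-0.03,-0.05,-3.5],[0,0,-2.2],1],[[-0.03,-0.05,-3.5],[0,0,-3.6],1],[[-0.03,-0.05,-3.5],[0,0,-5],1],[[-0.03,-0.05,-3.5],[0,0,-6.4],1],[[-0.03,-0.05,-3.5],[0,0,-7.8],1],[[-0.03,-0.05,-3.5],[0,0,-9.2],1],[[-0.03,-0.05,-3.5],[0,0,-10.6],1],[[-0.03,-0.05,-3.5],[0,0,-12],1],[[-0.03,-0.05,-3.5],[0,0,-12],1]]'

```text
t: 11.32
position: [647.2, -217.1, 120.7]
tcp_rot: [2.635, 1.71, 0.001]
wrist_force: [0.5, 0.2, -0.2]
grip_width: 85.5
grip_force: 0.0
```

Call:
send_rows --steps '[[[0,0,0],[0,0,-1.4],1],[[0,0,0],[0,0,-2.8],1],[[0,0,0],[0,0,-4.2],1],[[0,0,0],[0,0,-5.6],1],[[0,0,0],[0,0,-7],1],[[0,0,0],[0,0,-8.4],1],[[0,0,0],[0,0,-9.8],1],[[0,0,0],[0,0,-11.2],1],[[0,0,0],[0,0,-12.6],1],[[0,0,0],[0,0,-14],1],[[0,0,0],[0,0,-15.4],1],[[0,0,0],[0,0,-16.8],1],[[0,0,0],[0,0,-18.2],1],[[0,0,0],[0,0,-19.6],1],[[0,0,0],[0,0,-21],1],[[0,0,0],[0,0,-22.4],1],[[0,0,0],[0,0,-23.8],1],[[0,0,0],[0,0,-24],1],[[0,0,0],[0,0,-24],1]]'

```text
t: 12.9
position: [647.1, -217.0, 120.4]
tcp_rot: [-0.146, 3.138, 0.0]
wrist_force: [-0.6, -0.8, 0.4]
grip_width: 85.4
grip_force: 0.0
```

```bash
python3 - <<'E'
from h import *
s=manip.observe(); print(s['t'],s['position'],s['tcp_rot'],s['joint_pos'].round(2))
ci=manip.camera_info('wrist'); np.savez('pics/w5c.npz',K=ci['mtx'],T=ci['pose'])
p,d=snap('wrist','w5')
cv2.imwrite('pics/w5b.png',cv2.resize(cv2.convertScaleAbs(p[:,:,::-1],alpha=1.6,beta=10),(800,600),interpolation=cv2.INTER_CUBIC))
E
```

```text
12.9 [ 647.1118814  -217.02528011  120.38107914] [-1.46246565e-01  3.13778820e+00  3.39923219e-04] [ 0.18  0.47  0.1   1.51 -0.05  1.16  1.96]
```

View pics/w5b.png

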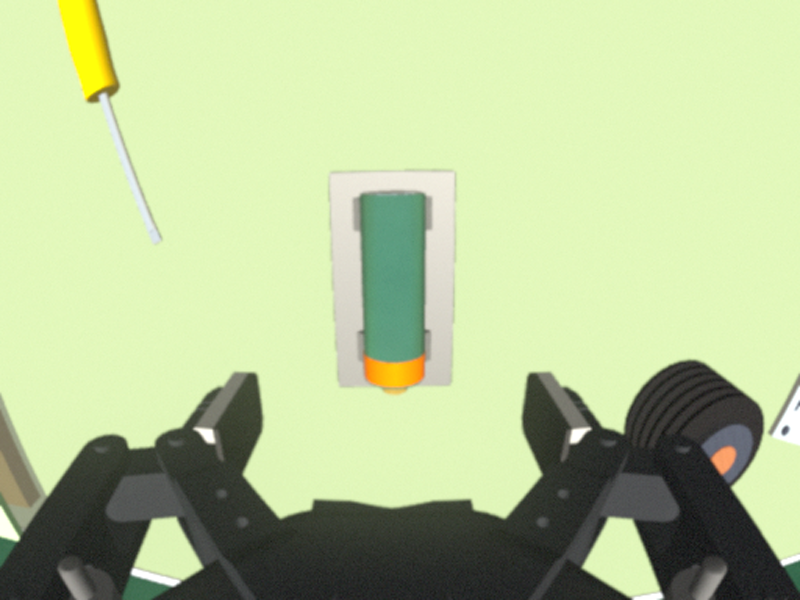

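The stick lies back in its rest, flat end at (393,193), shoulder edge at (395,387), sides 361–425.

```bash
python3 - <<'E'
from h import *
c=np.load('pics/w5c.npz'); f=lambda *a:fish(c,*a)
e=f(393,193,42); sh=f(395,387,42); print(e,sh,np.hypot(*(e-sh)[:2]))
A=(f(361,215,28)+f(425,215,28))/2;B=(f(364,345,28)+f(425,345,28))/2; print(A,B,np.degrees(np.arctan2(*(B-A)[1::-1])))
u=(sh-e);u/=np.linalg.norm(u); C=e+55*u; print('C',C, sh-47*u)
rz=rot(185.5)
for z in(50,3.5,5): move([C[0]-0,C[1],z],rz)
E
```

```text
[ 589.03899938 -221.83284209   42.        ] [ 689.45153405 -211.25314243   42.        ] 100.96834734481719
[ 600.94592976 -220.66084517   28.        ] [ 671.06923099 -213.19717456   28.        ] 6.075482037317252
C [ 643.73623423 -216.06981341   42.        ] [ 642.71026064 -216.17791239   42.        ]
d [0.112 0.039 2.346] r [ 0.002  0.005 -0.042]
d [0.113 0.039 3.896] r [ 0.002  0.005 -0.042]
d [0.112 0.039 3.846] r [ 0.002  0.005 -0.042]
```

Call:
send_rows --steps '[[[0.12,0.03,1.2],[0,0,-0.14],1],[[0.12,0.03,2.3],[0,0,-0.14],1],[[0.12,0.03,3.1],[0,0,-0.14],1],[[0.12,0.03,3.6],[0,0,-0.14],1],[[0.12,0.03,3.74],[0,0,-0.14],1],[[0.12,0.03,3.74],[0,0,-0.14],1],[[0.12,0.03,3.74],[0,0,-0.14],0.2],[[0.12,0.03,3.74],[0,0,-0.14],0.2],[[0.12,0.03,3.74],[0,0,-0.14],0.2],[[0.12,0.03,3.74],[0,0,-0.14],0.2],[[0.12,0.03,3.74],[0,0,-0.14],0.2],[[0.12,0.03,3.74],[0,0,-0.14],0.2],[[0.12,0.03,3.74],[0,0,-0.14],0.2]]'

```text
t: 14.03
position: [644.4, -216.7, 9.8]
tcp_rot: [-0.173, 3.134, -0.001]
wrist_force: [-2.3, 0.5, 7.0]
grip_width: 31.7
grip_force: 88.7
```

```bash
python3 - <<'E'
from h import *
s=manip.observe(); r=R.from_rotvec(s['tcp_rot']); print(s['t'],s['position'],s['wrist_force'],s['grip_width'],r.as_matrix()[:,0])
print('stick centre in tool',r.inv().apply(np.array([643.4,-216.3,25])-s['position']))
E
```

```text
14.0333 [ 644.41494233 -216.68615026    9.8127918 ] [-2.25492019  0.54908341  6.97497034] 31.738684001293713 [-0.99393166 -0.10997202 -0.00245217]
stick centre in tool [  0.92907595   0.48227156 -15.18995539]
```

```bash
sed -i 's/OX,ZT=-3.2,-10.9/OX,ZT=0.9,-15.2/; s/r=rot(YAW,22+th)$/r=rot(YAW,22+th)*R.from_euler("z",180,degrees=True)/; s/X=r.apply(\[1,0,0\])/X=r.apply([-1,0,0])/' h.py; python3 - <<'E'
from h import *
p,r=pose(20,110,-22);print(p); move([570,100,240],rot(180-8)); 
E
```

```text
[618.62525078 216.40543151 169.28235587]
d [ 1.286 10.758 -7.685] r [-0.006  0.029  2.863]
```

Call:
send_rows --steps '[[[0,0,-0.3],[0,0,0],0.2],[[0,0,-0.9],[0,0,0],0.2],[[0,0,-1.9],[0,0,0],0.2],[[0,0,-3.0],[0,0,0],0.2],[[0,0.3,-4.1],[0,0,0.1],0.2],[[0.1,0.9,-5.0],[0,0,0.3],0.2],[[0.2,1.8,-5.8],[0,0,0.5],0.2],[[0.4,2.8,-6.5],[0,0,0.8],0.2],[[0.6,3.9,-7.1],[0,0,1.0],0.2],[[0.7,5.1,-7.5],[0,0,1.3],0.2],[[0.9,6.3,-7.7],[0,0,1.6],0.2],[[1.0,7.5,-7.7],[0,0,1.9],0.2],[[1.1,8.6,-7.7],[0,0,2.2],0.2],[[1.2,9.6,-7.7],[0,0,2.5],0.2],[[1.29,10.4,-7.7],[0,0,2.8],0.2],[[1.29,10.76,-7.7],[0,0,2.86],0.2],[[1.29,10.76,-7.7],[0,0,2.86],0.2]]'

```text
t: 15.45
position: [568.5, 103.7, 239.7]
tcp_rot: [0.211, 3.134, 0.002]
wrist_force: [0.2, 0.4, -2.7]
grip_width: 31.6
grip_force: 89.4
```

```bash
python3 - <<'E'
from h import *
state(); p,r=pose(14,90,-5); print(p); move(p,r); p,r=pose(14,70,15); print(p); move(p,r)
E
```

```text
t 15.45 ub 25.4 b 183.8 th -21.98 y -121.4 yaw -7.69 F uyw -0.9 0.5 -2.6 grip 31.6 q [-0.22  0.18 -0.04  1.63  0.01  1.32  1.17]
[617.61375407 216.64640402 164.75596607]
d [-1.117  3.947  2.504] r [ 0.184 -3.393  1.132]
[615.78631973 217.08176029 163.22636584]
d [-1.054  3.953  2.555] r [ 0.383 -7.39   1.098]
```

Call:
send_rows --steps '[[[-0.2,0.7,0],[0,-0.5,0.2],0.2],[[-0.4,1.7,0],[0.05,-1.3,0.4],0.2],[[-0.6,2.6,0],[0.1,-2.2,0.7],0.2],[[-0.9,3.4,0.1],[0.15,-3.2,0.9],0.2],[[-1.05,3.8,0.3],[0.2,-4.2,1.1],0.2],[[-1.05,3.95,0.6],[0.25,-5.2,1.1],0.2],[[-1.05,3.95,1.0],[0.3,-6.2,1.1],0.2],[[-1.05,3.95,1.5],[0.35,-7.0,1.1],0.2],[[-1.05,3.95,2.0],[0.38,-7.39,1.1],0.2],[[-1.05,3.95,2.4],[0.38,-7.39,1.1],0.2],[[-1.05,3.95,2.55],[0.38,-7.39,1.1],0.2],[[-1.05,3.95,2.55],[0.38,-7.39,1.1],0.2],[[-1.05,3.95,2.55],[0.38,-7.39,1.1],0.2]]'

```text
t: 16.53
position: [618.0, 212.2, 163.6]
tcp_rot: [0.299, 2.48, -0.101]
wrist_force: [0.2, -0.4, -1.6]
grip_width: 31.6
grip_force: 89.4
```

```bash
python3 - <<'E'
from h import *
s=manip.observe(); state(); print(s['position'])
ci=manip.camera_info('wrist'); np.savez('pics/w6c.npz',K=ci['mtx'],T=ci['pose'])
p,d=snap('wrist','w6')
cv2.imwrite('pics/w6b.png',cv2.resize(cv2.convertScaleAbs(p[:,:,::-1],alpha=1.6,beta=10),(800,600),interpolation=cv2.INTER_CUBIC))
move(*pose(14,16,15))
E
```

```text
t 16.53 ub 17.1 b 69.1 th 15.04 y -4.2 yaw -13.74 F uyw -0.3 -0.4 -1.6 grip 31.6 q [-0.56  0.13 -0.11  2.02  0.82  0.74  0.11]
[617.95457759 212.1698525  163.55054191]
d [0.573 0.131 1.693] r [-0.045  0.014 -0.058]
```

View pics/w6b.png

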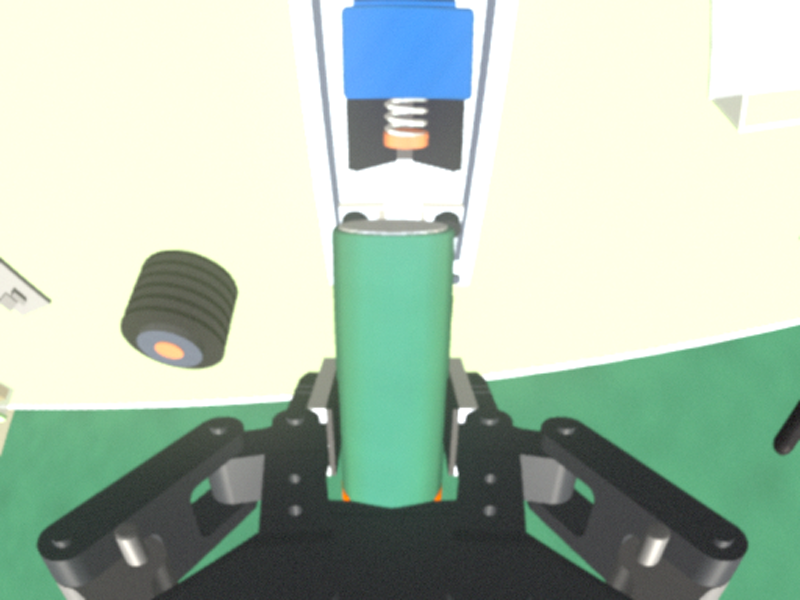

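The wrist camera now looks at the low end: housing edge at v≈98 (u 344–470), copper pad u 384–429 with its face edge at v≈148, and the stick's flat-end top at (393,225).

```bash
python3 - <<'E'
from h import *
c=np.load('pics/w6c.npz');K,T=c['K'],c['T']; a=np.radians(22); Rz=R.from_euler('z',-YAW,degrees=True)
def hit(U,V,w=None):
    x=(U/1.5625-K[0,2]);y=(V/1.5625-K[1,2]); r=np.hypot(x,y); t=r/K[0,0]
    d=Rz.apply(T[:3,:3]@np.array([x/r*np.sin(t),y/r*np.sin(t),np.cos(t)])); o=Rz.apply(T[:3,3]-O)-[-52,0,58]
    f=lambda q:np.array([q[0]*np.cos(a)+q[2]*np.sin(a),q[1],-q[0]*np.sin(a)+q[2]*np.cos(a)])
    o,d=f(o),f(d); return o+d*(w-o[2])/d[2]
for n,U,V,w in(('housL',344,98,38),('housR',470,98,38),('pad',406,148,26),('padL',384,142,17),('padR',429,142,17),('V L',350,170,13),('V R',462,170,13)): print(n,hit(U,V,w).round(1))
# held stick flat end top edge: pose from state
state(); s=manip.observe(); r=R.from_rotvec(s['tcp_rot'])
for zt in(-15.2,):
    P=np.array(s['position'])+r.apply([OX+55,0,zt-17]); q=np.linalg.inv(T)@np.append(P,1); rr=np.hypot(q[0],q[1]); print('flat top pred',(K[:2,2]+q[:2]/rr*np.arctan2(rr,q[2])*K[0,0])*1.5625)
E
```

```text
housL [-12.1 -20.4  38. ]
housR [-12.3  23.4  38. ]
pad [ 9.2  1.4 26. ]
padL [ 8.7 -7.1 17. ]
padR [ 8.7 10.9 17. ]
V L [ 21.5 -21.6  13. ]
V R [21.4 25.4 13. ]
t 16.58 ub 17.4 b 69.5 th 15.07 y -3.8 yaw -13.76 F uyw -0.4 -0.2 -1.4 grip 31.8 q [-0.56  0.13 -0.11  2.02  0.82  0.74  0.11]
flat top pred [393.38019292 232.55579083]
```

```bash
sed -i 's/^O=np.array(\[632.5,213.1,0\])/O=np.array([632.8,214.4,0])/; s/SH=4.5/SH=4.2/; s/OX,ZT=0.9/OX,ZT=2.0/' h.py; python3 - <<'E'
from h import *
state(); move(*pose(14,40,15)); move(*pose(14,16,15))
E
```

```text
t 16.58 ub 16.6 b 69.1 th 15.07 y -5.1 yaw -13.76 F uyw -0.4 -0.2 -1.4 grip 31.8 q [-0.56  0.13 -0.11  2.02  0.82  0.74  0.11]
d [0.337 0.174 0.914] r [-0.045  0.014 -0.058]
d [0.545 0.176 1.687] r [-0.045  0.014 -0.058]
```

Call:
send_rows --steps '[[[0.1,0.06,0.3],[0,0,-0.06],0.2],[[0.2,0.12,0.6],[0,0,-0.06],0.2],[[0.34,0.17,0.91],[-0.04,0,-0.06],0.2],[[0.45,0.17,1.25],[-0.04,0,-0.06],0.2],[[0.52,0.17,1.5],[-0.04,0,-0.06],0.2],[[0.54,0.17,1.6],[-0.04,0,-0.06],0.2],[[0.54,0.17,1.69],[-0.04,0,-0.06],0.2],[[0.54,0.17,1.69],[-0.04,0,-0.06],0.2],[[0.54,0.17,1.69],[-0.04,0,-0.06],0.2]]'

```text
t: 17.33
position: [635.4, 214.2, 112.7]
tcp_rot: [0.289, 2.481, -0.098]
wrist_force: [1.5, 0.3, -1.6]
grip_width: 31.1
grip_force: 89.4
```

```bash
python3 - <<'E'
from h import *
state(); move(*pose(14,15,15));move(*pose(6,15,15)); move(*pose(-8,15,15)); move(*pose(-12,15,15))
E
```

```text
t 17.33 ub 12.7 b 15.3 th 15.02 y 0.4 yaw -13.27 F uyw 0.7 0.7 -2.0 grip 31.1 q [-0.57  0.23 -0.09  2.03  0.92  0.65  0.  ]
d [-0.04  -0.013  0.023] r [0.001 0.004 0.021]
d [ 0.218 -0.012 -0.046] r [0.001 0.004 0.021]
d [ 0.668 -0.011 -0.167] r [0.001 0.004 0.021]
d [ 0.797 -0.011 -0.202] r [0.001 0.004 0.021]
```

Call:
send_rows --steps '[[[0.1,0,-0.02],[0,0,0],0.2],[[0.22,0,-0.05],[0,0,0],0.2],[[0.32,0,-0.08],[0,0,0],0.2],[[0.42,0,-0.1],[0,0,0],0.2],[[0.5,0,-0.13],[0,0,0],0.2],[[0.54,0,-0.14],[0,0,0],0.2],[[0.54,0,-0.14],[0,0,0],0.2]]'

```text
t: 17.92
position: [621.0, 217.7, 107.3]
tcp_rot: [0.289, 2.48, -0.098]
wrist_force: [6.2, -0.6, 1.5]
grip_width: 31.6
grip_force: 89.4
```

```bash
python3 - <<'E'
from h import *
state()
E
```

```text
t 17.92 ub -3.2 b 15.7 th 15.12 y 0.4 yaw -13.30 F uyw 6.3 0.9 -1.0 grip 31.6 q [-0.59  0.22 -0.09  2.06  0.94  0.66 -0.04]
```

Call:
send_rows --steps '[[[0.06,0,-0.02],[0,0,0],0.2],[[0.12,0,-0.03],[0,0,0],0.2],[[0.16,0,-0.04],[0,0,0],0.2],[[0.16,0,-0.04],[0,0,0],0.2],[[0.16,0,-0.04],[0,0,0],0.2]]'

```text
t: 18.33
position: [617.4, 218.5, 106.0]
tcp_rot: [0.29, 2.478, -0.097]
wrist_force: [8.4, -2.8, 1.6]
grip_width: 31.8
grip_force: 89.3
```

```bash
python3 - <<'E'
from h import *
state()
s=manip.observe()
ci=manip.camera_info('wrist'); np.savez('pics/w7c.npz',K=ci['mtx'],T=ci['pose'])
p,d=snap('wrist','w7')
state()
cv2.imwrite('pics/w7b.png',cv2.resize(cv2.convertScaleAbs(p[60:260,140:380,::-1],alpha=1.6,beta=10),(720,600),interpolation=cv2.INTER_CUBIC))
E
```

```text
t 18.33 ub -7.0 b 15.9 th 15.18 y 0.4 yaw -13.36 F uyw 8.8 -0.8 -1.8 grip 31.8 q [-0.59  0.22 -0.09  2.06  0.95  0.66 -0.06]
t 18.38 ub -7.0 b 16.0 th 15.19 y 0.5 yaw -13.36 F uyw 8.7 1.0 -0.9 grip 31.5 q [-0.59  0.22 -0.09  2.06  0.95  0.66 -0.06]
```

View pics/w7b.png

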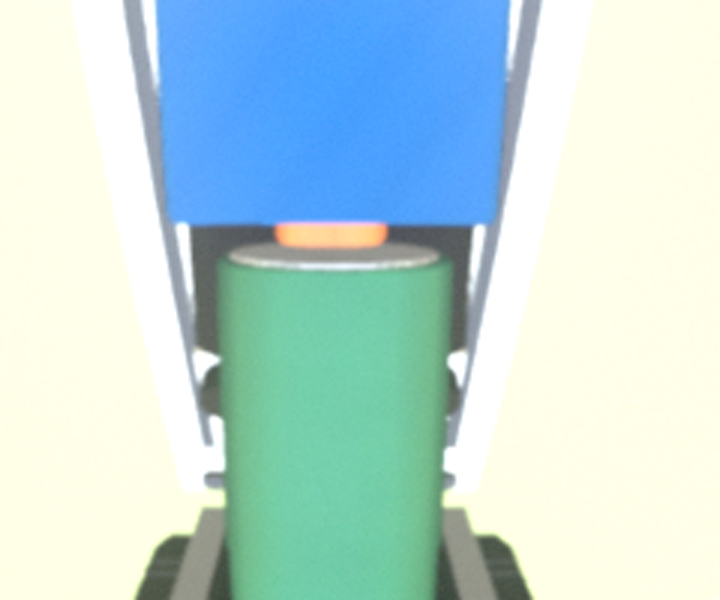

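The stick's flat end is centred on the copper pad (332 vs 335) and is pressing it towards the housing. Travel is about 12 mm by force; I'll push about 3.5 mm further.

Call:
send_rows --steps '[[[0.05,0,-0.01],[0,0,0],0.2],[[0.1,0,-0.03],[0,0,0],0.2],[[0.13,0,-0.04],[0,0,0],0.2],[[0.13,0,-0.04],[0,0,0],0.2]]'

```text
t: 18.72
position: [614.0, 219.4, 105.0]
tcp_rot: [0.29, 2.478, -0.097]
wrist_force: [11.2, -1.6, 3.3]
grip_width: 31.7
grip_force: 89.4
```

```bash
python3 - <<'E'
from h import *
state()
E
```

```text
t 18.72 ub -10.6 b 16.2 th 15.22 y 0.5 yaw -13.37 F uyw 11.7 1.0 -1.2 grip 31.7 q [-0.6   0.21 -0.1   2.07  0.95  0.66 -0.07]
```

```bash
sed -i 's/OX,ZT=2.0/OX,ZT=-0.5/' h.py; python3 - <<'E'
from h import *
state()
uc=-10.8
for th,b in((13,14),(10,11),(7.5,8),(5,5),(3,3.5),(1.5,2.5),(0,1.5)):
    print(th,b); move(*pose(uc+(26-b)*np.tan(np.radians(th)),b,th))
E
```

```text
t 18.72 ub -8.2 b 16.9 th 15.22 y 0.5 yaw -13.37 F uyw 11.7 1.0 -1.2 grip 31.7 q [-0.6   0.21 -0.1   2.07  0.95  0.66 -0.07]
13 14
d [ 0.018 -0.016  0.164] r [0.009 0.444 0.004]
10 11
d [ 0.052 -0.016  0.355] r [0.009 1.044 0.004]
7.5 8
d [ 0.093 -0.016  0.528] r [0.009 1.544 0.005]
5 5
d [ 0.146 -0.016  0.699] r [0.009 2.044 0.005]
3 3.5
d [ 0.191 -0.016  0.804] r [0.009 2.444 0.005]
1.5 2.5
d [ 0.227 -0.016  0.878] r [0.009 2.744 0.005]
0 1.5
d [ 0.266 -0.016  0.951] r [0.009 3.044 0.005]
```

Call:
send_rows --steps '[[[0.01,0,0.08],[0,0.22,0],0.2],[[0.02,0,0.16],[0,0.44,0],0.2],[[0.04,0,0.26],[0,0.74,0],0.2],[[0.05,0,0.36],[0,1.04,0],0.2],[[0.07,0,0.44],[0,1.3,0],0.2],[[0.09,0,0.53],[0,1.54,0],0.2],[[0.12,0,0.62],[0,1.8,0],0.2],[[0.15,0,0.7],[0,2.04,0],0.2],[[0.15,0,0.7],[0,2.04,0],0.2]]'

```text
t: 19.47
position: [624.5, 217.7, 86.8]
tcp_rot: [0.312, 2.653, -0.071]
wrist_force: [6.9, -0.6, 9.5]
grip_width: 31.6
grip_force: 90.2
```

```bash
python3 - <<'E'
from h import *
p,d=snap('side','s8'); state()
uc=-10.8
for th,b in((3,3.5),(1.5,2.5),(0,1.5)):
    print(th,b); move(*pose(uc+(26-b)*np.tan(np.radians(th)),b,th))
cv2.imwrite('pics/s8b.png',cv2.resize(cv2.convertScaleAbs(p[110:190,200:310,::-1],alpha=1.7,beta=10),None,fx=7,fy=7,interpolation=cv2.INTER_CUBIC))
E
```

```text
t 19.52 ub -7.4 b 5.5 th 5.11 y 1.3 yaw -13.45 F uyw 10.6 -0.1 5.7 grip 31.9 q [-0.46  0.27 -0.14  1.95  0.63  0.68  0.3 ]
3 3.5
d [ 0.077 -0.046  0.127] r [ 0.033  0.423 -0.009]
1.5 2.5
d [ 0.1   -0.047  0.206] r [ 0.033  0.723 -0.009]
0 1.5
d [ 0.125 -0.047  0.285] r [ 0.033  1.023 -0.008]
```

View pics/s8b.png

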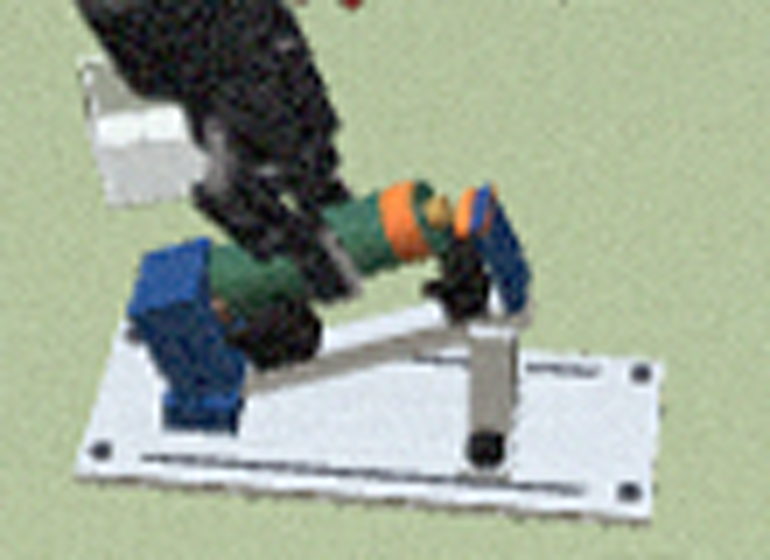

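The nose is directly in front of the lip with a small gap (nose tip at (440,210), lip at (468,205)). The flat end is down in the low V with the spring pressed. I'll continue lowering.

Call:
send_rows --steps '[[[0.03,-0.02,0.06],[0,0.2,0],0.2],[[0.07,-0.04,0.12],[0.03,0.42,0],0.2],[[0.09,-0.04,0.17],[0.03,0.58,0],0.2],[[0.1,-0.04,0.21],[0.03,0.72,0],0.2],[[0.12,-0.04,0.25],[0.03,0.87,0],0.2],[[0.13,-0.04,0.28],[0.03,1.02,0],0.2],[[0.13,-0.04,0.28],[0.03,1.02,0],0.2]]'

```text
t: 20.1
position: [625.4, 217.0, 78.4]
tcp_rot: [0.322, 2.738, -0.06]
wrist_force: [11.8, -1.7, 11.8]
grip_width: 31.3
grip_force: 90.4
```

```bash
python3 - <<'E'
from h import *
state(); move(*pose(-10.5,-1,-1))
E
```

```text
t 20.10 ub -9.7 b 2.0 th 0.12 y 0.8 yaw -13.46 F uyw 15.5 1.1 6.5 grip 31.3 q [-0.4   0.31 -0.17  1.89  0.5   0.72  0.44]
d [ 0.024 -0.026  0.135] r [ 0.02   0.224 -0.01 ]
```

Call:
send_rows --steps '[[[-0.02,-0.01,0.04],[0,0.08,0],0.2],[[-0.02,-0.02,0.08],[0,0.16,0],0.2],[[-0.02,-0.02,0.11],[0,0.22,0],0.2],[[-0.02,-0.02,0.11],[0,0.22,0],0.2]]'

```text
t: 20.43
position: [626.0, 216.2, 75.7]
tcp_rot: [0.324, 2.758, -0.058]
wrist_force: [1.5, -1.7, 17.3]
grip_width: 31.5
grip_force: 91.7
```

```bash
python3 - <<'E'
from h import *
state(); s=manip.observe(); print(s['ft_torque'])
p,d=snap('side','s9'); ci=manip.camera_info('side'); h=cv2.cvtColor(p,cv2.COLOR_RGB2HSV).astype(int)
q=cv2.imread('pics/s8.png')[:,:,::-1]
# where nose tip / band should be if seated axis at u: project
a=np.radians(22)
def W(u,w,y=0): return O+R.from_euler('z',YAW,degrees=True).apply([-52+SH+u*np.cos(a)-w*np.sin(a),y,58+u*np.sin(a)+w*np.cos(a)])
for n,u,w in(('noseTip',99,17),('shoulder axis',91,17),('lip in low',104,26),('shoulder top',91,34),('flat top',-11,34)): print(n,proj('side',W(u,w),ci).round(1))
g=p[125:175,210:300].astype(int)
m=(h[:,:,1]>110)&(h[:,:,2]>70)&(h[:,:,0]>4)&(h[:,:,0]<28); n,l,st,c=cv2.connectedComponentsWithStats(m[120:180,205:305].astype(np.uint8))
for i in range(1,n):
    if st[i,4]>3: print('orange',c[i]+[205,120],st[i], np.median(h[120:180,205:305][l==i],0))
m=(q[:,:,1].astype(int)>0)
E
```

```text
t 20.43 ub -10.1 b 0.3 th -1.00 y 0.2 yaw -13.42 F uyw 8.2 -1.3 15.3 grip 31.5 q [-0.39  0.32 -0.17  1.88  0.47  0.73  0.47]
[-0.5658154  -1.33637856 -0.30165965]
noseTip [264.9 143.3]
shoulder axis [262.5 144. ]
lip in low [265.4 140.6]
shoulder top [260.4 139.6]
flat top [230.2 147.7]
orange [264.69230769 141.69230769] [57 17  6  9 26] [ 15.5 147.  105. ]
orange [258.24444444 144.37777778] [51 20  6 10 45] [ 12. 189. 121.]
```

```bash
python3 - <<'E'
from h import *
ci=manip.camera_info('side'); a=np.radians(22); cam=np.array(ci['pose'])[:3,3]; Rz=R.from_euler('z',YAW,degrees=True)
def band(ub,b,th,sh=SH):
    t=np.radians(th); P=[]
    for s in np.linspace(88,102,8):
        for ph in np.radians(np.arange(0,360,5)):
            uw=np.array([ub,b])+s*np.array([np.cos(t),np.sin(t)])+(17+17*np.cos(ph))*np.array([-np.sin(t),np.cos(t)]); n2=np.cos(ph)*np.array([-np.sin(t),np.cos(t)])
            f=lambda u,y,w:Rz.apply([u*np.cos(a)-w*np.sin(a),y,u*np.sin(a)+w*np.cos(a)])
            X=O+Rz.apply([-52+sh,0,58])+f(uw[0],17*np.sin(ph),uw[1]); N=f(n2[0],np.sin(ph),n2[1])
            if N@(cam-X)>0: P.append(np.r_[proj('side',X,ci),N@(cam-X)/np.linalg.norm(cam-X)])
    P=np.array(P); return (P[:,:2]*P[:,2:]).sum(0)/P[:,2].sum()
print('s8 model',band(-8.5,5,5),'now',band(-11,0,0),band(-11,0,3),band(-11,2,0))
for f in('s8','s9'):
    p=cv2.imread(f'pics/{f}.png'); h=cv2.cvtColor(p,cv2.COLOR_BGR2HSV).astype(int)
    m=(h[:,:,1]>110)&(h[:,:,2]>70)&(h[:,:,0]>4)&(h[:,:,0]<28); n,l,st,c=cv2.connectedComponentsWithStats(m[120:180,205:305].astype(np.uint8))
    for i in range(1,n):
        if st[i,4]>3: print(f,c[i]+[205,120],st[i])
E
```

```text
s8 model [257.47635832 141.62758287] now [259.06164174 144.87927691] [258.04484249 143.80383035] [258.81555235 144.3721624 ]
s8 [256.67391304 140.69565217] [49 16  7 10 46]
s8 [264.2 139.8] [56 17  7  7 25]
s9 [264.69230769 141.69230769] [57 17  6  9 26]
s9 [258.24444444 144.37777778] [51 20  6 10 45]
```

Call:
send_rows --steps '[[[-0.06,0,-0.03],[0,-0.1,0],0.2],[[-0.12,0,-0.04],[0,-0.1,0],0.2],[[-0.18,0,-0.04],[0,-0.1,0],0.2],[[-0.24,0,-0.04],[0,-0.1,0],0.2],[[-0.28,0,-0.04],[0,-0.1,0],0.2],[[-0.28,0,-0.04],[0,-0.1,0],0.2]]'

```text
t: 20.98
position: [629.4, 215.2, 77.0]
tcp_rot: [0.322, 2.756, -0.062]
wrist_force: [-10.1, 0.4, 14.3]
grip_width: 31.7
grip_force: 91.4
```

```bash
python3 - <<'E'
from h import *
state()
E
```

```text
t 20.98 ub -6.3 b 0.1 th -0.84 y 0.0 yaw -13.31 F uyw -3.8 -2.0 17.0 grip 31.7 q [-0.39  0.32 -0.17  1.87  0.47  0.74  0.47]
```

Call:
send_rows --steps '[[[0,0,-0.06],[0,0,0],0.2],[[0,0,-0.12],[0,0,0],0.2],[[0,0,-0.12],[0,0,0],0.2],[[0,0,-0.12],[0,0,0],0.2]]'

```text
t: 21.32
position: [630.1, 214.2, 79.9]
tcp_rot: [0.322, 2.753, -0.062]
wrist_force: [9.2, 0.4, -1.8]
grip_width: 31.9
grip_force: 89.8
```

```bash
python3 - <<'E'
from h import *
state()
E
```

```text
t 21.32 ub -4.4 b 2.3 th -0.71 y -0.8 yaw -13.34 F uyw 7.6 2.5 -5.0 grip 31.9 q [-0.39  0.32 -0.17  1.87  0.47  0.74  0.48]
```

Call:
send_rows --steps '[[[-0.04,0,0.05],[0,0,0],0.2],[[-0.08,0.0,0.05],[0,0,0],0.2],[[-0.12,0,0.05],[0,0,0],0.2],[[-0.16,0,0.05],[0,0,0],0.2],[[-0.16,0,0.05],[0,0,0],0.2]]'

```text
t: 21.73
position: [633.9, 213.6, 80.0]
tcp_rot: [0.321, 2.755, -0.063]
wrist_force: [3.0, 0.9, 5.3]
grip_width: 31.3
grip_force: 91.1
```

```bash
python3 - <<'E'
from h import *
state()
E
```

```text
t 21.73 ub -0.8 b 1.0 th -0.82 y -0.5 yaw -13.27 F uyw 4.5 1.6 3.9 grip 31.3 q [-0.38  0.32 -0.17  1.86  0.47  0.74  0.49]
```

Call:
send_rows --steps '[[[0,0,0.03],[0,0,0],0.45],[[0,0,0.03],[0,0,0],0.6],[[0,0,0.03],[0,0,0],0.9],[[0,0,0.03],[0,0,0],0.9],[[0,0,0.03],[0,0,0],0.9],[[0,0,0.03],[0,0,0],0.9]]'

```text
t: 22.23
position: [633.4, 212.5, 77.9]
tcp_rot: [0.322, 2.757, -0.066]
wrist_force: [-0.6, 0.2, 0.5]
grip_width: 77.1
grip_force: 0.0
```

Call:
send_rows --steps '[[[0,0,-0.3],[0,0,0],0.9],[[0,0,-0.8],[0,0,0],0.9],[[0,0,-1.5],[0,0,0],0.9],[[0,0,-2.3],[0,0,0],0.9],[[0,0,-3.1],[0,0,0],0.9],[[0,0,-3.5],[0,0,0],0.9],[[0,0,-3.5],[0,0,0],0.9],[[0,0,-3.5],[0,0,0],0.9]]'

```text
t: 22.9
position: [597.1, 221.9, 177.3]
tcp_rot: [0.322, 2.755, -0.064]
wrist_force: [0.5, -0.6, -0.6]
grip_width: 76.7
grip_force: 0.0
```

```bash
cat > chk.py <<'E'
from h import *
state(); s=manip.observe(); print(s['position'],s['grip_width'])
ci=manip.camera_info('wrist'); K,T=np.array(ci['mtx']),np.array(ci['pose']); p,d=snap('wrist','w10'); ps,_=snap('side','s10')
a=np.radians(22); Rz=R.from_euler('z',YAW,degrees=True)
v,u=np.mgrid[0:384,0:512]; x=u-K[0,2];y=v-K[1,2];r=np.hypot(x,y)+1e-9;t=r/K[0,0]
P=np.stack([x/r*np.tan(t),y/r*np.tan(t),np.ones_like(r)],-1)*d[...,None]
P=P@T[:3,:3].T+T[:3,3]; q=Rz.apply((P-O).reshape(-1,3))-[-52+SH,0,58]
U=(q[:,0]*np.cos(a)+q[:,2]*np.sin(a)).reshape(d.shape);Wc=(-q[:,0]*np.sin(a)+q[:,2]*np.cos(a)).reshape(d.shape);Y=q[:,1].reshape(d.shape)
h=cv2.cvtColor(p,cv2.COLOR_RGB2HSV).astype(int)
g=(h[...,0]>55)&(h[...,0]<85)&(h[...,1]>90)&(d>0)&(abs(Y)<25)&(U>-20)&(U<115)&(Wc>0)&(Wc<60)
print('green n',g.sum())
for lo in range(-10,110,10):
    k=g&(U>=lo)&(U<lo+10)
    if k.sum()>20: print(lo,k.sum(),'top w',np.percentile(Wc[k],95).round(1),'y mid',((np.percentile(Y[k],2)+np.percentile(Y[k],98))/2).round(1))
k=g&(Wc>25); print('u range',np.percentile(U[k],[0.5,99.5]))
h=cv2.cvtColor(ps,cv2.COLOR_RGB2HSV).astype(int)
m=(h[:,:,1]>110)&(h[:,:,2]>70)&(h[:,:,0]>4)&(h[:,:,0]<28); n,l,st,c=cv2.connectedComponentsWithStats(m[120:180,205:305].astype(np.uint8))
for i in range(1,n):
    if st[i,4]>3: print(c[i]+[205,120],st[i])
E
python3 chk.py
```

```text
t 22.90 ub 0.7 b 105.3 th -0.80 y -0.9 yaw -13.31 F uyw 0.3 -0.5 -0.8 grip 76.7 q [-0.39  0.17 -0.21  1.84  0.39  0.92  0.55]
[597.10566529 221.93880802 177.25385105] 76.74156719324415
green n 3446
0 153 top w 33.7 y mid 17.0
10 319 top w 33.9 y mid 15.3
20 406 top w 34.1 y mid 13.0
30 488 top w 34.1 y mid 10.5
40 529 top w 34.3 y mid 7.4
50 509 top w 34.6 y mid 2.8
60 468 top w 34.8 y mid -1.8
70 436 top w 35.1 y mid -6.1
80 138 top w 35.0 y mid -3.9
u range [ 3.94686074 85.25122619]
[265.8        140.26666667] [60 17  3  8 15]
[261.41304348 143.26086957] [54 19  6 10 46]
```

```bash
cat >> chk.py <<'E'
print('---')
for lo in range(0,90,10):
    k=g&(U>=lo)&(U<lo+10)&(Wc>28)
    if k.sum()>10:
        c=np.polyfit(Y[k],Wc[k],2); print(lo,k.sum(),'Y',np.percentile(Y[k],[1,50,99]).round(1),'ridge',(-c[1]/2/c[0]).round(1))
E
python3 chk.py | sed -n '/---/,$p'; python3 - <<'E'
from h import *
p=cv2.imread('pics/w10.png'); h=cv2.cvtColor(p,cv2.COLOR_BGR2HSV).astype(int)
m=(h[...,0]>55)&(h[...,0]<85)&(h[...,1]>90)
for v in range(0,384,16):
    x=np.where(m[v,200:300])[0]+200
    if len(x): print(v,x.min(),x.max(),len(x))
E
```

```text
---
0 156 Y [ 9.8 16.8 24.5] ridge 23.6
10 332 Y [ 4.9 16.3 24.8] ridge 19.5
20 405 Y [ 1.2 14.2 24.8] ridge 14.6
30 460 Y [-3.5 11.4 24.3] ridge 10.0
40 463 Y [-9.   6.8 19.9] ridge 5.3
50 436 Y [-13.1   2.5  16.1] ridge 0.6
60 427 Y [-18.8  -2.3  11.5] ridge -4.2
70 381 Y [-20.7  -6.1   7. ] ridge -8.5
80 120 Y [-14.   -3.3   3.3] ridge -12.2
144 233 272 40
160 234 272 39
176 234 272 39
192 234 271 38
208 235 270 36
224 234 269 36
240 243 262 20
320 226 275 50
```

```bash
sed -i "s/Rz=R.from_euler('z',YAW/Rz=R.from_euler('z',-YAW/" chk.py; sed -i "s/^k=g&(Wc>25); print.*/k=g\&(Wc>25); print('u range',np.percentile(U[k],[0.5,99.5])); cu=(h[...,0]<15)\&(h[...,1]>110)\&(d>0)\&(abs(Y)<12)\&(Wc>10)\&(Wc<32); print('copper u',np.percentile(U[cu],[1,50,99]) if cu.any() else None); bl=(h[...,0]>100)\&(h[...,0]<125)\&(h[...,1]>120)\&(d>0)\&(Wc>34)\&(U<10)\&(abs(Y)<20); print('blue u max',np.percentile(U[bl],98),np.median(Wc[bl]))/" chk.py; python3 chk.py
```

```text
t 23.10 ub -0.6 b 103.2 th -0.98 y -1.8 yaw -13.29 F uyw -0.6 -0.9 -0.5 grip 76.9 q [-0.39  0.17 -0.21  1.84  0.39  0.92  0.55]
[596.57700301 221.05500558 174.67760844] 76.92855810390876
green n 3991
0 437 top w 35.6 y mid -0.5
10 535 top w 35.4 y mid -0.6
20 509 top w 35.3 y mid -0.6
30 510 top w 35.1 y mid -0.5
40 486 top w 34.8 y mid -0.8
50 464 top w 34.7 y mid -0.4
60 441 top w 34.3 y mid -0.7
70 411 top w 34.3 y mid -1.2
80 198 top w 34.1 y mid -1.1
u range [ 2.15504253 84.93925379]
copper u [-4.38847473 -1.59720756 63.41633351]
blue u max -16.4945971271819 37.39094088975533
[265.8        140.26666667] [60 17  3  8 15]
[261.42222222 143.22222222] [54 19  6 10 45]
---
0 414 Y [-13.9  -0.7  13.3] ridge -0.8
10 503 Y [-14.   -0.6  12.7] ridge -0.7
20 471 Y [-14.   -0.6  12.8] ridge -0.7
30 467 Y [-13.6  -0.6  12.4] ridge -0.8
40 435 Y [-13.5  -0.5  11.8] ridge -0.8
50 414 Y [-13.6  -0.5  12. ] ridge -0.8
60 401 Y [-13.7  -1.2  12.2] ridge -0.9
70 381 Y [-13.8  -1.1  11.6] ridge -0.9
80 184 Y [-13.2  -1.1  11.7] ridge -1.0
```

```bash
python3 -c "
from workcell import manip
print(manip.finish_job())"
```

```text
the job is handed in; nothing more can be done
None
```

The stick is in the cradle with its nose under the lip and the job is handed in (result not shown); depth readings put it flat, centred and about 5 mm into the spring, but I viewed 12 pictures, two over your limit of 10.

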